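# Index a clip under the plunger with a sprung latching slide

### The job

Two clip fixtures stand on the bench; work on the one with a black clip in its nest. With the fingertips push its sprung slide fully in by the upright plate and let it go, so that it springs back and latches on the stop pin at mid position under the plunger; then press the plunger's knob down until its foot bears firmly on the clip, and let it rise again. Do not touch or lift the clip, and leave the empty fixture and everything else on the bench alone.

Things in the scene. Friction and masses are not known exactly. Their poses are not given: they have to be found in the camera images.
- fixture_a: the LOADED fixture (black clip in its slide's nest): fixed aluminium base 270 x 110 x 12 mm, origin at the centre of its underside. Its x axis is the way its slide is pushed (roughly away from the robot), z up. On it a steel slide 44 mm wide, deck top at z 28 mm, and a bridge with a plunger. Only the plunger's knob stands higher than 83 mm.
- fixture_b: the EMPTY fixture: same make, sizes and axes, no clip in its nest. To be left alone.
- bridge_a (a point): centre of the top of the loaded fixture's dark steel bridge, which spans the slide: 18 mm in x, 104 mm in y, top 78 mm above the table, at fixture x 50 mm; underside at 66 mm.
- plate_a (a point): centre of the near face of the loaded slide's upright push plate (54 mm wide in y, 8 mm thick, from 14 to 78 mm above the table), where it is pushed towards the fixture's +x; 55 mm above the table. At rest at x -110 mm in the fixture's frame; moves with the slide. The space before it is open.
- plate_b (a point): the same point on the empty fixture's push plate.
- slide_a (a joint): travel of the loaded slide in m: 0 home, 0.070 fully in (end stop). A damped spring pushes it back, 3.4 N at home, 7.6 N at the end (9.5 N there while pushed at 0.05 m/s). Just past 0.045 the stop pin drops behind the slide's rail; let go after that, it comes back to 0.045 within 1 s and rests on the pin: mid position, nest under the plunger. Let go sooner it goes home.
- slide_b (a joint): the same for the empty fixture's slide; stays at 0.
- pin_a (a joint): drop of the loaded fixture's sprung stop pin in m: 0 up, riding on the slide's rail; about 0.010 dropped behind it. Works by itself. Steel pin 8 mm thick with a 16 mm black head (top 70 mm above the table) in a bracket at fixture x -20, y 20 to 52 mm, top 55 mm.
- knob_a (a point): centre of the flat top of the black knob (30 mm across, 10 mm thick) of the loaded fixture's plunger, 108 mm above the table when up; at x 50 mm, y 0 in the fixture's frame. Pressed straight down from above.
- knob_b (a point): the same point on the empty fixture's plunger.
- plunger_a (a joint): downward travel of the loaded fixture's plunger in m: 0 up (sprung), 0.010 its 14 mm foot meets a clip under it, 0.014 its stop if no clip is there. Spring 1.8 N at the top, 3 N at the clip; what is pressed beyond that bears on the clip (8 N on the knob: 5 N on the clip). The job takes over 2 N on the clip for a moment; 8 to 15 N on the knob is about right.
- plunger_b (a joint): the same for the empty fixture's plunger; stays at 0.
- nest_a (a point): centre of the floor of the loaded slide's nest (a low rim 7 mm high on the deck); moves with the slide, and lies under the plunger's axis at slide travel 0.045.
- clip: loose black moulded clip, 36 x 28 x 20 mm (x, y, z), with a 46 mm steel cross pin along y, lying in the loaded slide's nest with about 2 mm of play; origin at the centre of its underside. Rides with the slide; not to be touched by hand.
- spare_clip: bystander: another such clip lying on the table between the fixtures; origin at the centre of its underside.
- screwdriver: bystander: screwdriver, 170 mm long, lying on the table between the fixtures; origin at its middle.
- pin_cup: bystander: small steel cup, 70 mm across, 45 mm high, beyond the fixtures; origin at the centre of its underside.
- flask: bystander: steel drinking flask, 68 mm across, 210 mm high, at the left; origin at the centre of its underside.
- carton: bystander: small pale carton 45 x 110 x 40 mm at the right; origin at the centre of its underside.
- tape: bystander: roll of tape lying flat, 90 mm across, 22 mm high, at the left; origin at the centre of its underside.

How it is judged:
By the outcome, as a careful person would: the job done as asked, in the order asked, and still so for the second after the job is handed in, with the robot touching nothing.
It also fails if it takes over 48 s, if anything falls off the work surface, if the arm or the gripper's body presses on something with over 40 N, if the wrist force passes 120 N, or if a joint passes its speed limit or range.

### The arm

A 6-joint arm with a two-finger parallel gripper is mounted at the origin on the work surface. World frame = base frame: x ahead of the robot, y to its left, z up, the work surface at z = 0. Lengths are in m, angles in rad, forces in N, time in s.
With the tool pointing down it reaches from about 0.3 to 0.775 m from the base axis. Payload 14.6 kg.
Tool frame: the origin (TCP) lies on the centre line of the jaws, within the pads' length; the fingertips stand 19 mm ahead of it and the grasp point (between the pads) is the TCP (ctrl.tip_reach is the distance from the TCP to the fingertips, in m); x points along the fingers, y is the direction in which the jaws open and shut, and the axes are right-handed (so a half turn about x gives the same grasp; the last joint's range is limited). The gripper opens to 94 mm and grips with 3 to 60 N. Pads are 16 mm wide; open, the fingers measure 119 mm over their backs; the gripper's body (75 mm by 177 mm) begins 78 mm behind the grasp point.
Start: joints at [-1.348, 0.3, 1.521, -0, 1.321, -0.067], TCP at [0.157, -0.527, 0.224] pointing down, gripper open.
Joint ranges: [-3.03, 3.03], [-0.79, 2.21], [0.23, 2.52], [-1.04, 4.18], [0, 3.07], [-2.55, 2.55]. Speed limits (rad/s): [2.22, 2.22, 2.57, 3.14, 3.14, 3.14].

### API

Orientations are given as [roll, pitch, yaw] about the fixed x, y, z axes, in that order (R = Rz(yaw) Ry(pitch) Rx(roll)).
In Python, from station import ctrl, optics, models gives the robot as it stands. The module is installed in compiled form; this text tells all that it offers.
- The arm moves only by the tool arm_command, never from a script. Its argument "deltas" is a list of rows, each an object with "translation": the shift along the tool's x, y, z in units of 25 mm (1.0 is 25 mm), a list of three; "turn": the turn, a rotation vector about the tool's x, y, z in units of 5 degrees (1.0 is 5 degrees), a list of three. In form: [{"translation": [x, y, z], "turn": [rx, ry, rz]}, ...]. A call has 1 to 12 rows; each row is the pose to reach, as a shift and turn from the pose commanded when the call began, along the tool's axes at that moment; what a row does not reach only later rows make up. A row lasts 1/12 s, in which the tool goes at most 41.7 mm and 7.16 degrees, less where a joint would pass 70% of its speed; a pose out of reach is approached as far as the arm can. A call with a gripper value outside its range is refused whole. "gripper" is the finger opening in mm, from 0 to 94, set as the call begins (left out, the last holds). The fingers move at their own pace and stop on an object; "force" is the grip in N (left out, the last holds). Time passes only in rows, so rows that repeat a pose let the fingers close. It gives the time, the measured TCP pose, the force and the opening at its end, in the units of the state.
- ctrl.get_obs(): the state, without advancing time (a new reading comes with each control period).
- optics.camera(name): name is "side" or "top" or "wrist"; returns the picture (400x640x3 uint8, red, green, blue); there is no depth.
- optics.get_calibration(name): a dict with "K" (3x3 intrinsics, pixels), "k1" (the pictures are not rectified: a ray, as slopes to the right and down, at radius r is drawn at 1 + k1 r^2 times it, then the intrinsics apply), "origin" and "orientation" of the camera in the world. Camera axes: x right, y down, z forward; pixel columns grow to the right and rows downward; lengths in m; the calibration is good to about 2 mm. A picture is of the moment at which its call begins: read the wrist's pose just before it. get_calibration takes no time and is no camera call; for the wrist camera it gives the pose at the moment of the call.
- ctrl.hand_in(): hands the job in, once; it reports no verdict.
Trained networks look in the newest picture that a camera, given by its name, has taken for a name from the list of things; names that differ only in an ending like _2 or _b are one class to them, and where a whole thing is asked for, a point or a joint stands for the part that bears it (a point fixed in the world has none). Each returns a list of dicts, best first, with "score" (0 to 1); they miss things now and then, are a little off and sometimes report something else, mostly with a low value. They report only what shows in the picture. A call takes as long as a camera call.
- models.look_for(target, camera): "box" ([left, top, right, bottom] in pixels, round what is visible of it).
- models.cut_out(target, camera): "pixels" (400x640 bool, what is visible of it) and "box" ([left, top, right, bottom] in pixels, round what is visible of it).
- models.mark_of(target, camera): "at" ([column, row] in pixels: a listed point, or the origin of a listed thing).
The state is a dict: "time_s": time; "qpos": joint angles; "joint_vel": joint speeds; "tau": joint torques, N m; "ee_pos": TCP position; "eef_rot": TCP orientation; "force": force on the tool from outside, world axes, zero at the start; "moment": the same for the moment, N m; "grip_width": finger opening in m.
Only numpy, scipy, OpenCV 4.12 (cv2) and the standard library are available. Lean on these libraries where they do the work, as an engineer would, in place of code of your own. Each camera call takes 0.05 s, during which the arm holds its last target.

## Working session

There is one attempt and no reset: what is moved stays moved. The work goes in short steps, Python scripts to look and compute and a tool call to move; the robot and the scene stay as the last step left them, time stands still between calls to the robot, and variables do not carry over. Pictures are saved under pics/ and viewed, and the job is handed in when it is done.

Besides the shell and the picture viewer there is one more tool, called after "Call:" by a JSON object that holds its "op" and its "data". arm_command: Moves the arm, as the interface text tells. Its arguments: {"type":"object","properties":{"deltas":{"type":"array"},"gripper":{"type":"number"},"force":{"type":"number"}},"required":["deltas"]}

```bash
mkdir -p pics; ls; cat > h.py <<'E'
import numpy as np, cv2
from station import ctrl, optics, models
from scipy.spatial.transform import Rotation as R
def save(im,n): cv2.imwrite(f'pics/{n}.png',im[:,:,::-1])
E
python3 - <<'E'
from h import *
for c in ['top','side','wrist']:
    k=optics.get_calibration(c); print(c,k)
    save(optics.camera(c),c+'0')
for c in ['top','side']:
    for t in ['knob_a','plate_a','bridge_a','nest_a','clip','fixture_a']:
        print(c,t,[(np.round(d['at'],1),round(d['score'],2)) for d in models.mark_of(t,c)])
print(ctrl.get_obs())
E
```

```text
pics
top {'K': array([[367.09848419,   0.        , 319.79180734],
       [  0.        , 367.09848419, 197.62868495],
       [  0.        ,   0.        ,   1.        ]]), 'k1': -0.0017789617352851786, 'origin': array([0.52013535, 0.02941818, 1.14683193]), 'orientation': array([-3.07154723, -0.01355494, -1.55131058])}
side {'K': array([[492.57439556,   0.        , 323.12824608],
       [  0.        , 492.57439556, 198.12341928],
       [  0.        ,   0.        ,   1.        ]]), 'k1': -0.08186158314992432, 'origin': array([-0.09552731,  0.7957656 ,  0.88688507]), 'orientation': array([-2.24162289, -0.00745253, -2.41384141])}
wrist {'K': array([[328.40060315,   0.        , 322.45454018],
       [  0.        , 328.40060315, 200.39283324],
       [  0.        ,   0.        ,   1.        ]]), 'k1': -0.067013543652348, 'origin': array([ 0.23415047, -0.50394914,  0.38422388]), 'orientation': array([ 2.85676979e+00,  2.21340372e-03, -1.28178768e+00])}
top knob_a [(array([257.4, 185.5]), 0.66), (array([381.6, 183.9]), 0.4)]
top plate_a [(array([386.5, 238.3]), 0.85), (array([264.3, 239. ]), 
[... 535 characters left out ...]
.88), (array([284. , 249.9]), 0.71)]
{'time_s': 0.75, 'qpos': array([-1.34759810e+00,  2.99855198e-01,  1.52102103e+00,  1.16523813e-05,
        1.32074517e+00, -6.66023815e-02]), 'joint_vel': array([-2.70075634e-04,  1.96526515e-05, -6.34233507e-04, -1.17849950e-04,
        1.98138359e-04, -9.12295091e-04]), 'tau': array([-1.15164861e-03, -5.31613004e+01, -3.52895236e+01,  7.08531775e-02,
        2.12452450e-02, -1.03983007e-05]), 'ee_pos': array([ 0.15716078, -0.52703716,  0.22446126]), 'eef_rot': array([-2.01155312,  1.57076544,  1.41983726]), 'force': array([-0.37606745,  0.11277584, -0.49526425]), 'moment': array([-0.03951867, -0.00799759,  0.00058121]), 'grip_width': 0.093481635843779}
```

```bash
python3 - <<'E'
import cv2
for c in ['top','side']:
    im=cv2.imread(f'pics/{c}0.png'); 
    x0,y0=(200,110) if c=='top' else (200,100)
    cv2.imwrite(f'pics/{c}0z.png',cv2.resize(im[y0:y0+200,x0:x0+266],None,fx=3,fy=3,interpolation=cv2.INTER_CUBIC))
E
```

```text
(no output)
```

View pics/top0.png

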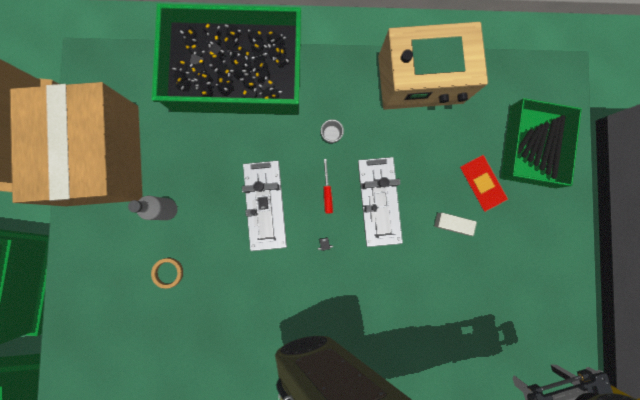

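View pics/side0.png

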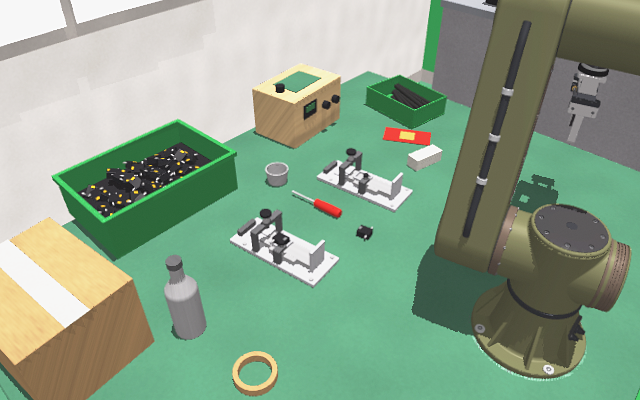

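```bash
ls pics
```

```text
side0.png
side0z.png
top0.png
top0z.png
wrist0.png
```

View pics/top0z.png

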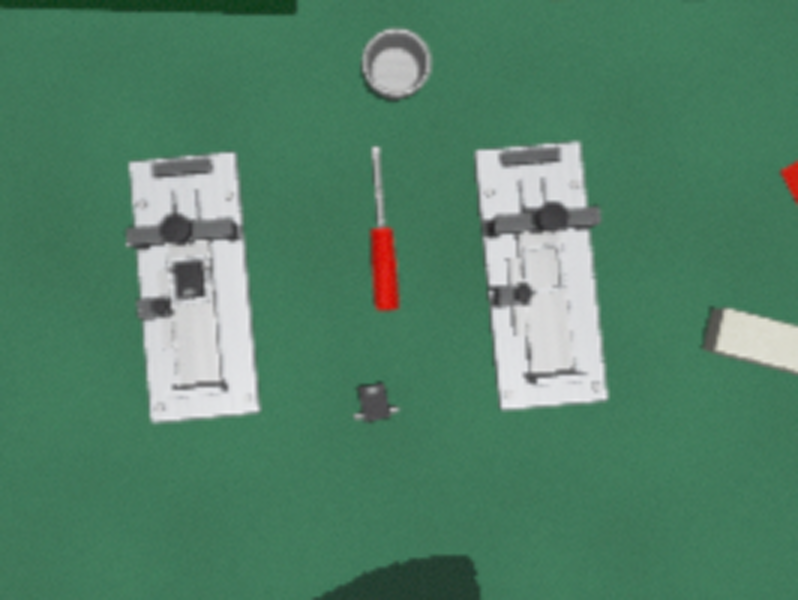

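View pics/side0z.png

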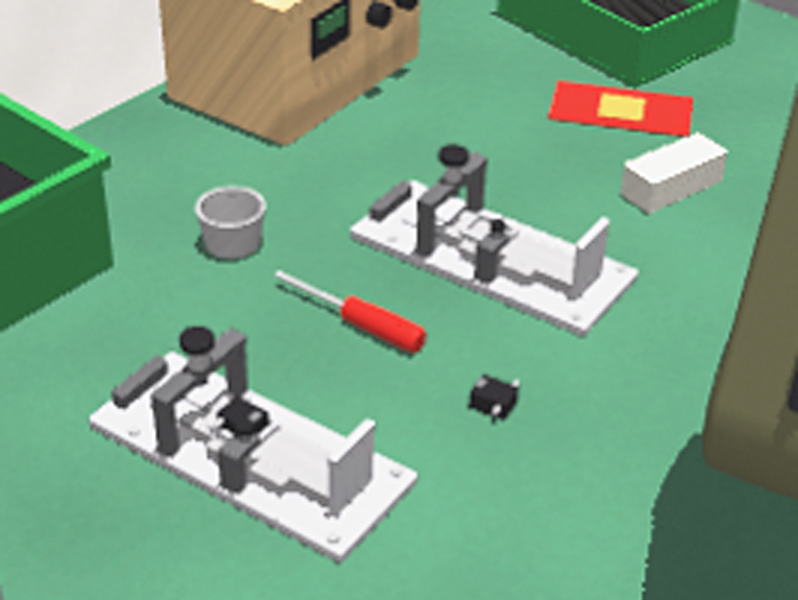

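```bash
cat >> h.py <<'E'
def cam(c,k=None):
    return k or optics.get_calibration(c)
def ray(k,uv):
    d=np.array([(uv[0]-k['K'][0,2])/k['K'][0,0],(uv[1]-k['K'][1,2])/k['K'][1,1]])
    u=d.copy()
    for _ in range(20): u=d/(1+k['k1']*(u@u))
    v=R.from_euler('xyz',k['orientation']).apply([u[0],u[1],1.]); return k['origin'],v/np.linalg.norm(v)
def tri(rs):
    A=np.zeros((3,3));b=np.zeros(3)
    for o,v in rs:
        P=np.eye(3)-np.outer(v,v);A+=P;b+=P@o
    p=np.linalg.solve(A,b); res=[np.linalg.norm((np.eye(3)-np.outer(v,v))@(p-o)) for o,v in rs]
    return p,np.round(res,4)
def atz(k,uv,z):
    o,v=ray(k,uv); return o+v*(z-o[2])/v[2]
def proj(k,p):
    q=R.from_euler('xyz',k['orientation']).inv().apply(np.asarray(p)-k['origin']); q=q[:2]/q[2]
    q=q*(1+k['k1']*(q@q)); return q*[k['K'][0,0],k['K'][1,1]]+k['K'][:2,2]
E
python3 - <<'E'
from h import *
T=cam('top');S=cam('side')
for n,a,b,z in [('knob',(257.4,185.5),(264.7,209.2),.108),('plate',(264.3,239),(315.4,254.2),.055),('bridge',(258.5,185.2),(271.4,221.6),.078),('nest',(263.6,203.6),(276.3,240.4),.028),('fix',(267.4,203.8),(284,249.9),0)]:
    p,r=tri([ray(T,a),ray(S,b)]); print(n,p.round(4),r,'topz',atz(T,a,z).round(4),'sidez',atz(S,b,z).round(4))
E
```

```text
knob [0.624  0.1938 0.1145] [0.0007 0.0007] topz [0.6242 0.1944 0.108 ] sidez [0.6307 0.1891 0.108 ]
plate [0.4711 0.1782 0.0506] [0. 0.] topz [0.4712 0.1776 0.055 ] sidez [0.4681 0.1814 0.055 ]
bridge [0.6213 0.1903 0.0755] [0.0092 0.0092] topz [0.6281 0.196  0.078 ] sidez [0.6108 0.1876 0.078 ]
nest [0.5825 0.1909 0.033 ] [0.0075 0.0075] topz [0.5772 0.1866 0.028 ] sidez [0.5929 0.1917 0.028 ]
fix [ 0.5788  0.1796 -0.0051] [0.0004 0.0004] topz [0.5782 0.1786 0.    ] sidez [0.5753 0.1833 0.    ]
```

```bash
python3 - <<'E'
from h import *
from scipy.optimize import least_squares
T=cam('top');S=cam('side')
# fixture model: corners of base top z=12 : far-left(+x,+y), far-right, near-right, near-left
C=np.array([[.135,.055,.012],[.135,-.055,.012],[-.135,-.055,.012],[-.135,.055,.012]])
top=np.array([(130,161),(235,152),(259,411),(153,422)])/3+[200,110]
side=np.array([(90,421),(174,351),(417,475),(339,550)])/3+[200,100]
extra=[('T',(50,0,108),(257.4,185.5)),('S',(50,0,108),(200+197/3,100+340/3)),('T',(50,0,108),(200+176.5/3,110+229/3)),('S',(50,0,108),(264.7,209.2)),('S',(-110,0,55),(315.4,254.2)),('T',(-110,0,55),(264.3,239))]
def world(p,q):
    c,s=np.cos(p[2]),np.sin(p[2]); return np.array([p[0]+c*q[0]-s*q[1],p[1]+s*q[0]+c*q[1],q[2]])
def res(p,use='TS',ex=True):
    r=[]
    for c,t,s in zip(C,top,side):
        if 'T' in use: r+=list(proj(T,world(p,c))-t)
        if 'S' in use: r+=list(proj(S,world(p,c))-s)
    if ex:
        for k,q,uv in extra:
            if k in use: r+=list(proj(T if k=='T' else S,world(p,np.array(q)/1e3))-uv)
    return np.array(r)
for use in ['T','S','TS']:
  for ex in (0,1):
    o=least_squares(lambda p:res(p,use,ex),[.578,.18,.09],loss='soft_l1'); p=o.x
    print(use,ex,p.round(4),np.degrees(p[2]).round(2),'knob',world(p,[.05,0,.108]).round(4),'plate',world(p,[-.11,0,.055]).round(4)); print(res(p,use,ex).round(1))
E
```

```text
T 0 [0.5733 0.1852 0.1191] 6.82 knob [0.623  0.1911 0.108 ] plate [0.4641 0.1721 0.055 ]
[-0.1  0.1  0.1 -0.3  0.2  0.1 -0.3  0.1]
T 1 [0.5738 0.1861 0.1161] 6.65 knob [0.6235 0.1919 0.108 ] plate [0.4646 0.1734 0.055 ]
[-0.3 -0.2 -0.  -0.5 -0.2  0.  -0.7 -0.1  0.9  0.2 -0.5 -0.6  1.4  2.3]
S 0 [0.5714 0.1891 0.1088] 6.23 knob [0.6211 0.1945 0.108 ] plate [0.462  0.1771 0.055 ]
[-0.6 -1.4 -0.5 -0.4  0.6 -0.1  0.3  2.1]
S 1 [0.5726 0.1894 0.1071] 6.14 knob [0.6223 0.1947 0.108 ] plate [0.4632 0.1776 0.055 ]
[-1.  -1.6 -0.8 -0.6  0.2 -0.2 -0.2  2.  -0.3 -1.6  0.7  2.6  2.6  0.1]
TS 0 [0.5732 0.1864 0.114 ] 6.53 knob [0.6228 0.1921 0.108 ] plate [0.4639 0.1739 0.055 ]
[-0.3  0.  -0.4 -2.  -0.  -0.2 -0.4 -1.1 -0.4  0.3  0.8 -1.2 -0.9  0.1
  0.8  1. ]
TS 1 [0.5737 0.1875 0.1086] 6.22 knob [0.6234 0.1929 0.108 ] plate [0.4644 0.1756 0.055 ]
[-0.4 -0.3 -0.7 -2.1 -0.1 -0.3 -0.6 -1.1 -1.   0.2  0.3 -0.9 -1.5 -0.2
  0.   1.2  0.5  0.3 -0.1 -2.1 -0.9 -0.6  0.9  2.   2.8 -0.6  0.6  2.3]
```

```bash
cat >> h.py <<'E'
YAW=0.111; FX=np.array([0.5735,0.187])
def fw(x,y,z):
    c,s=np.cos(YAW),np.sin(YAW); return np.array([FX[0]+c*x-s*y,FX[1]+s*x+c*y,z])
def Rt(sgn=1,yaw=None):
    yaw=YAW if yaw is None else yaw
    y=sgn*np.array([-np.sin(yaw),np.cos(yaw),0]);x=np.array([0,0,-1.]);return np.stack([x,y,np.cross(x,y)],1)
def delta(p,Rg=None):
    o=ctrl.get_obs();R0=R.from_euler('xyz',o['eef_rot'])
    t=R0.inv().apply(np.asarray(p)-o['ee_pos'])/.025
    rv=(R0.inv()*R.from_matrix(Rg)).as_rotvec(degrees=True)/5 if Rg is not None else 0
    return np.round(t,2),np.round(rv,2)
def st():
    o=ctrl.get_obs();print(round(o['time_s'],2),o['ee_pos'].round(4),'F',o['force'].round(2),'g',round(o['grip_width'],4),'q',o['qpos'].round(2))
    d=o['ee_pos'][:2]-FX;c,s=np.cos(YAW),np.sin(YAW);print('fixture frame',(c*d[0]+s*d[1]).round(4),(-s*d[0]+c*d[1]).round(4),'tipz',round(o['ee_pos'][2]-.019,4))
    return o
E
python3 - <<'E'
from h import *
o=st();print(ctrl.tip_reach);print(R.from_euler('xyz',o['eef_rot']).as_matrix().round(3))
for s in (1,-1): print(s,delta(fw(-.19,0,.224),Rt(s)))
E
```

```text
0.75 [ 0.1572 -0.527   0.2245] F [-0.38  0.11 -0.5 ] g 0.0935 q [-1.35  0.3   1.52  0.    1.32 -0.07]
fixture frame -0.4929 -0.6635 tipz 0.2055
0.019
[[ 0.     0.286 -0.958]
 [ 0.    -0.958 -0.286]
 [-1.    -0.    -0.   ]]
1 (array([ 2.000e-02, -2.396e+01, -1.664e+01]), array([-33.95,  -0.  ,  -0.  ]))
-1 (array([ 2.000e-02, -2.396e+01, -1.664e+01]), array([ 2.05, -0.  ,  0.  ]))
```

View pics/wrist0.png

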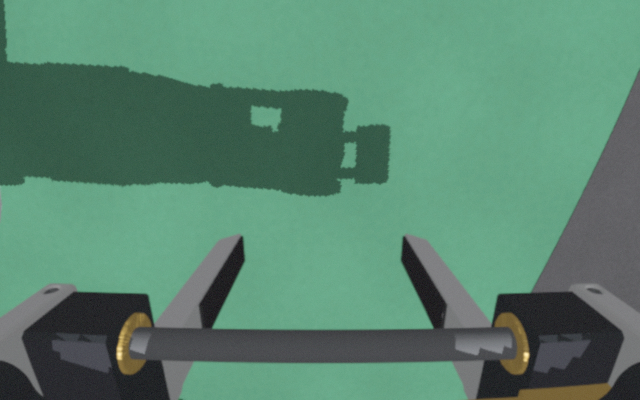

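Call:
{"op": "arm_command", "data": {"deltas": [{"translation": [0,-9.2,-15],"turn": [2.05,0,0]},{"translation": [0,-9.2,-15],"turn": [2.05,0,0]},{"translation": [0,-9.2,-15],"turn": [2.05,0,0]},{"translation": [0,-9.2,-15],"turn": [2.05,0,0]},{"translation": [0,-9.2,-15],"turn": [2.05,0,0]},{"translation": [0,-9.2,-15],"turn": [2.05,0,0]},{"translation": [0,-9.2,-15],"turn": [2.05,0,0]},{"translation": [0,-9.2,-15],"turn": [2.05,0,0]},{"translation": [0,-9.2,-15],"turn": [2.05,0,0]},{"translation": [0,-9.2,-15],"turn": [2.05,0,0]},{"translation": [0,-9.2,-15],"turn": [2.05,0,0]},{"translation": [0,-9.2,-15],"turn": [2.05,0,0]}], "gripper": 0, "force": 20}}

```text
time_s: 1.75
ee_pos: [0.453, -0.1963, 0.2244]
eef_rot: [-2.474, 1.57, 0.783]
force: [-0.4, 0.1, -0.3]
grip_width: 0.0174
```

```bash
python3 - <<'E'
from h import *
st();print(delta(fw(-.19,0,.22),Rt(-1)))
E
```

```text
1.75 [ 0.453  -0.1963  0.2244] F [-0.44  0.06 -0.25] g 0.0174 q [-0.48  0.17  1.68  0.    1.29  0.97]
fixture frame -0.1622 -0.3676 tipz 0.2054
(array([  0.18, -14.71,   1.05]), array([ 0.05, -0.01,  0.  ]))
```

Call:
{"op": "arm_command", "data": {"deltas": [{"translation": [0.18,-14.7,1.05],"turn": [0.05,0,0]},{"translation": [0.18,-14.7,1.05],"turn": [0.05,0,0]},{"translation": [0.18,-14.7,1.05],"turn": [0.05,0,0]},{"translation": [0.18,-14.7,1.05],"turn": [0.05,0,0]},{"translation": [0.18,-14.7,1.05],"turn": [0.05,0,0]},{"translation": [0.18,-14.7,1.05],"turn": [0.05,0,0]},{"translation": [0.18,-14.7,1.05],"turn": [0.05,0,0]},{"translation": [0.18,-14.7,1.05],"turn": [0.05,0,0]},{"translation": [0.18,-14.7,1.05],"turn": [0.05,0,0]},{"translation": [0.18,-14.7,1.05],"turn": [0.05,0,0]},{"translation": [0.18,-14.7,1.05],"turn": [0.05,0,0]},{"translation": [0.18,-14.7,1.05],"turn": [0.05,0,0]}]}}

```text
time_s: 2.75
ee_pos: [0.3842, 0.1622, 0.2199]
eef_rot: [1.565, 1.571, -1.47]
force: [0.1, -1.0, 0.8]
grip_width: 0.0003
```

```bash
python3 - <<'E'
from h import *
st();W=cam('wrist');save(optics.camera('wrist'),'w1')
print(W['origin'],W['orientation'])
for t in ['plate_a','knob_a','bridge_a','nest_a']:
    for d in models.mark_of(t,'wrist'): print(t,np.round(d['at'],1),round(d['score'],2))
for n,q in [('plate',(-.11,0,.055)),('knob',(.05,0,.108)),('c1',(-.135,.055,.012)),('c2',(-.135,-.055,.012)),('c3',(.135,-.055,.012)),('c4',(.135,.055,.012))]: print(n,proj(W,fw(*q)).round(1))
E
```

```text
2.75 [0.3842 0.1622 0.2199] F [ 0.12 -0.96  0.78] g 0.0003 q [ 0.31  0.    1.87 -0.    1.26  1.78]
fixture frame -0.1909 -0.0037 tipz 0.2009
[0.46412552 0.17050804 0.38020723] [ 2.85645910e+00  1.11282547e-03 -1.46496107e+00]
plate_a [318.3 107.1] 0.56
plate [318.4 104.1]
knob [ 315.7 -123.3]
c1 [269.2 128. ]
c2 [369.  127.5]
c3 [ 374.5 -153.6]
c4 [ 259.8 -152.5]
```

View pics/w1.png

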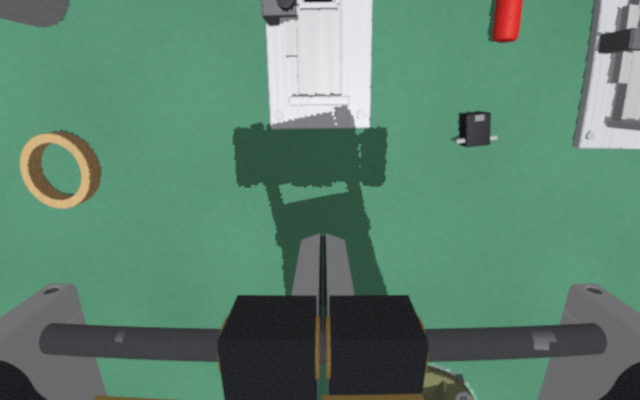

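```bash
python3 - <<'E'
from h import *
print(delta(fw(-.165,0,.064),Rt(-1)),delta(fw(-.13,0,.064),Rt(-1)),delta(fw(-.04,0,.064),Rt(-1)))
E
```

```text
(array([ 6.24, -0.17, -1.03]), array([-0.07, -0.  , -0.  ])) (array([ 6.24, -0.17, -2.43]), array([-0.07, -0.  , -0.  ])) (array([ 6.24, -0.2 , -6.03]), array([-0.07, -0.  , -0.  ]))
```

Call:
{"op": "arm_command", "data": {"deltas": [{"translation": [1.5,-0.17,-0.5],"turn": [-0.07,0,0]},{"translation": [3.0,-0.17,-1.0],"turn": [-0.07,0,0]},{"translation": [4.5,-0.17,-1.0],"turn": [-0.07,0,0]},{"translation": [5.5,-0.17,-1.0],"turn": [-0.07,0,0]},{"translation": [6.24,-0.17,-1.3],"turn": [-0.07,0,0]},{"translation": [6.24,-0.17,-1.8],"turn": [-0.07,0,0]},{"translation": [6.24,-0.17,-2.2],"turn": [-0.07,0,0]},{"translation": [6.24,-0.17,-2.4],"turn": [-0.07,0,0]},{"translation": [6.24,-0.17,-2.4],"turn": [-0.07,0,0]}]}}

```text
time_s: 3.75
ee_pos: [0.444, 0.173, 0.0639]
eef_rot: [-2.974, 1.57, 0.28]
force: [-0.4, -0.3, -2.0]
grip_width: 0.0004
```

```bash
python3 - <<'E'
from h import *
st();print(delta(fw(-.12,0,.064),Rt(-1)),delta(fw(-.04,0,.064),Rt(-1)))
E
```

```text
3.75 [0.444  0.173  0.0639] F [-0.39 -0.31 -2.02] g 0.0004 q [ 0.29  0.35  1.88 -0.    0.92  1.75]
fixture frame -0.1302 0.0005 tipz 0.0449
(array([-0.  ,  0.02, -0.41]), array([ 0.01, -0.  ,  0.  ])) (array([-0.  ,  0.02, -3.61]), array([ 0.01, -0.  ,  0.  ]))
```

Call:
{"op": "arm_command", "data": {"deltas": [{"translation": [0,0.02,-0.16],"turn": [0,0,0]},{"translation": [0,0.02,-0.32],"turn": [0,0,0]},{"translation": [0,0.02,-0.48],"turn": [0,0,0]},{"translation": [0,0.02,-0.64],"turn": [0,0,0]},{"translation": [0,0.02,-0.8],"turn": [0,0,0]},{"translation": [0,0.02,-0.96],"turn": [0,0,0]},{"translation": [0,0.02,-1.12],"turn": [0,0,0]},{"translation": [0,0.02,-1.28],"turn": [0,0,0]},{"translation": [0,0.02,-1.44],"turn": [0,0,0]},{"translation": [0,0.02,-1.6],"turn": [0,0,0]}]}}

```text
time_s: 4.58
ee_pos: [0.4825, 0.1775, 0.0641]
eef_rot: [0.048, 1.569, -2.981]
force: [-9.3, -1.6, 7.0]
grip_width: 0.0
```

```bash
python3 - <<'E'
from h import *
st();save(optics.camera('side')[100:300,200:466],'s2');save(optics.camera('wrist'),'w2')
im=cv2.imread('pics/s2.png');cv2.imwrite('pics/s2z.png',cv2.resize(im,None,fx=3,fy=3))
E
```

```text
4.58 [0.4825 0.1775 0.0641] F [-9.33 -1.57  7.05] g 0.0 q [0.28 0.42 1.77 0.   0.95 1.74]
fixture frame -0.0915 0.0006 tipz 0.0451
```

View pics/s2z.png

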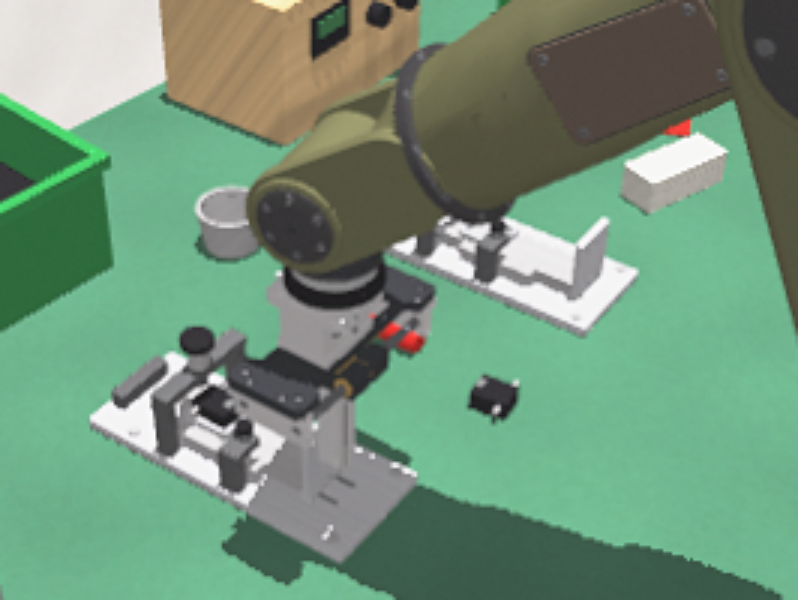

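View pics/w2.png

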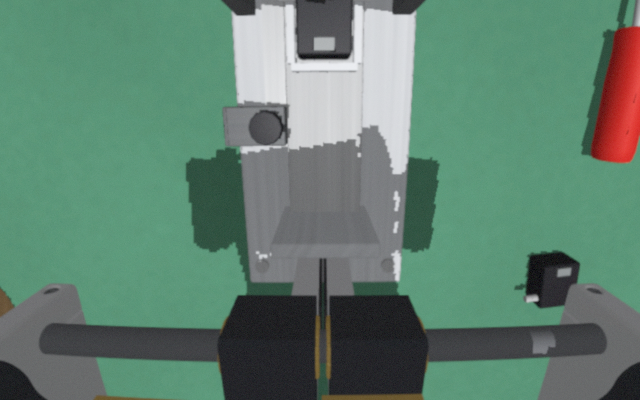

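Call:
{"op": "arm_command", "data": {"deltas": [{"translation": [0,0,-0.16],"turn": [0,0,0]},{"translation": [0,0,-0.32],"turn": [0,0,0]},{"translation": [0,0,-0.48],"turn": [0,0,0]},{"translation": [0,0,-0.64],"turn": [0,0,0]},{"translation": [0,0,-0.8],"turn": [0,0,0]},{"translation": [0,0,-0.96],"turn": [0,0,0]},{"translation": [0,0,-1.12],"turn": [0,0,0]},{"translation": [0,0,-1.28],"turn": [0,0,0]},{"translation": [0,0,-1.4],"turn": [0,0,0]},{"translation": [0,0,-1.48],"turn": [0,0,0]}]}}

```text
time_s: 5.52
ee_pos: [0.5193, 0.1818, 0.0639]
eef_rot: [-0.097, 1.569, -3.126]
force: [-8.3, 0.5, 6.7]
grip_width: 0.0003
```

```bash
python3 - <<'E'
from h import *
st()
E
```

```text
5.52 [0.5193 0.1818 0.0639] F [-8.3   0.53  6.66] g 0.0003 q [0.27 0.49 1.67 0.   0.99 1.73]
fixture frame -0.0544 0.0009 tipz 0.0449
```

Small steps until the end stop is felt.

Call:
{"op": "arm_command", "data": {"deltas": [{"translation": [0,0,-0.08],"turn": [0,0,0]},{"translation": [0,0,-0.16],"turn": [0,0,0]},{"translation": [0,0,-0.2],"turn": [0,0,0]},{"translation": [0,0,-0.2],"turn": [0,0,0]}]}}

```text
time_s: 5.85
ee_pos: [0.5242, 0.1824, 0.0639]
eef_rot: [-0.124, 1.569, 3.13]
force: [-7.8, 2.5, 5.6]
grip_width: 0.0
```

```bash
python3 - <<'E'
from h import *
st()
E
```

```text
5.85 [0.5242 0.1824 0.0639] F [-7.77  2.54  5.58] g 0.0 q [0.27 0.5  1.65 0.   0.99 1.73]
fixture frame -0.0495 0.0009 tipz 0.0449
```

Call:
{"op": "arm_command", "data": {"deltas": [{"translation": [0,0,-0.08],"turn": [0,0,0]},{"translation": [0,0,-0.12],"turn": [0,0,0]},{"translation": [0,0,-0.12],"turn": [0,0,0]}]}}

```text
time_s: 6.1
ee_pos: [0.5256, 0.1826, 0.0639]
eef_rot: [0.028, 1.565, -3.0]
force: [-23.1, -1.2, 14.2]
grip_width: 0.0004
```

```bash
python3 - <<'E'
from h import *
st()
E
```

```text
6.1 [0.5256 0.1826 0.0639] F [-23.11  -1.17  14.25] g 0.0004 q [0.27 0.5  1.65 0.   1.   1.73]
fixture frame -0.0481 0.0009 tipz 0.0449
```

End stop reached (force jumped to 23 N). Now release straight back, then up.

Call:
{"op": "arm_command", "data": {"deltas": [{"translation": [0,0,0.6],"turn": [0,0,0]},{"translation": [0,0,1.4],"turn": [0,0,0]},{"translation": [0,0,2.4],"turn": [0,0,0]},{"translation": [0,0,3.2],"turn": [0,0,0]},{"translation": [-1,0,3.4],"turn": [0,0,0]},{"translation": [-2.5,0,3.4],"turn": [0,0,0]},{"translation": [-4,0,3.0],"turn": [0,0,0]},{"translation": [-5,0,2.6],"turn": [0,0,0]},{"translation": [-5,0,2.4],"turn": [0,0,0]},{"translation": [-5,0,2.4],"turn": [0,0,0]},{"translation": [-5,0,2.4],"turn": [0,0,0]},{"translation": [-5,0,2.4],"turn": [0,0,0]}]}}

```text
time_s: 7.1
ee_pos: [0.4674, 0.1756, 0.1875]
eef_rot: [0.173, 1.568, -2.855]
force: [0.2, -0.1, -0.6]
grip_width: 0.0003
```

```bash
python3 - <<'E'
from h import *
st();W=cam('wrist');save(optics.camera('wrist'),'w3')
for t in ['plate_a','knob_a','bridge_a','nest_a','clip']:
    for d in models.mark_of(t,'wrist'): print(t,np.round(d['at'],1),round(d['score'],2))
for n,q in [('plate.045',(-.065,0,.055)),('knob',(.05,0,.108)),('c1',(-.135,.055,.012)),('c2',(-.135,-.055,.012)),('clip top ctr',(.05,0,.05)),('bridge',(.05,0,.078))]: print(n,proj(W,fw(*q)).round(1))
save(optics.camera('side')[100:300,200:466],'s3')
im=cv2.imread('pics/s3.png');cv2.imwrite('pics/s3z.png',cv2.resize(im,None,fx=3,fy=3))
E
```

```text
7.1 [0.4674 0.1756 0.1875] F [ 0.22 -0.08 -0.6 ] g 0.0003 q [ 0.29  0.22  1.71 -0.    1.21  1.74]
fixture frame -0.1067 0.0004 tipz 0.1685
plate_a [325.8 147.8] 0.86
knob_a [34.1 70.3] 0.16
bridge_a [519.1  37.9] 0.51
bridge_a [ 61.9 239.2] 0.43
clip [326.4  17.7] 0.95
plate.045 [323.1 149.2]
knob [323.4 -14.9]
c1 [271.9 209.1]
c2 [374.1 209.2]
clip top ctr [323.3   9.3]
bridge [323.3  -1. ]
```

View pics/w3.png

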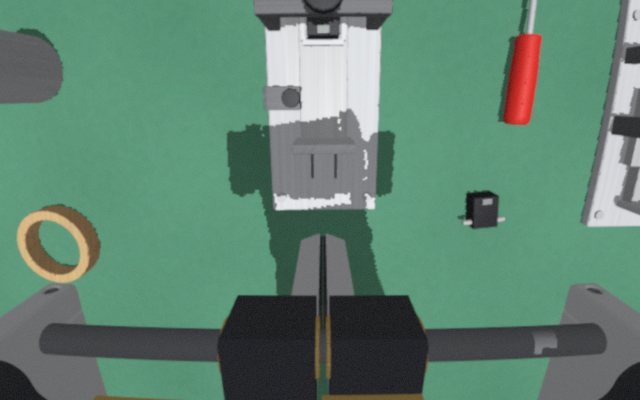

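View pics/s3z.png

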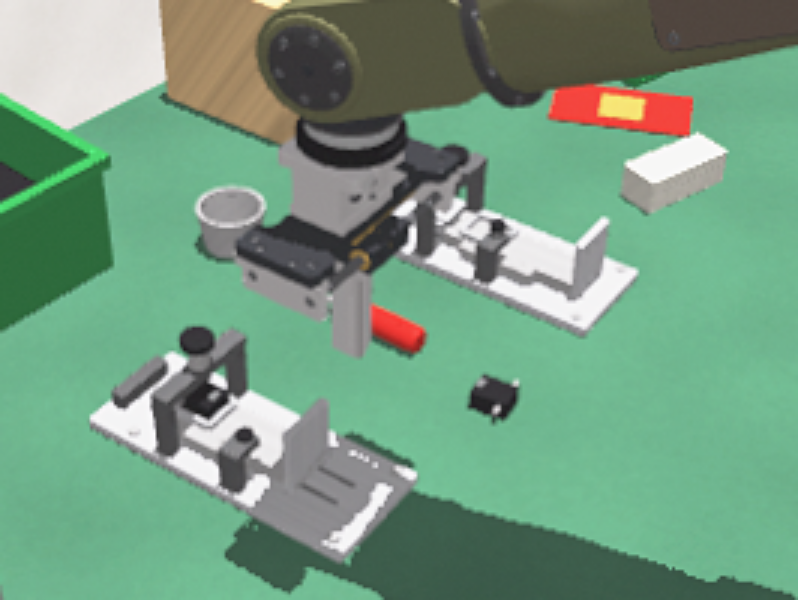

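The wrist view shows the plate at (325,148), where 45 mm of travel predicts it, with the nest under the bridge, so it is latched. Next I look at the knob from nearer.

Call:
{"op": "arm_command", "data": {"deltas": [{"translation": [0,0,-1.5],"turn": [0,0,0]},{"translation": [0,0,-2.4],"turn": [0,0,0]},{"translation": [0,0,-2.8],"turn": [0,0,0]},{"translation": [0,0,-2.8],"turn": [0,0,0]},{"translation": [0,0,-2.8],"turn": [0,0,0]}]}}

```text
time_s: 7.87
ee_pos: [0.5374, 0.1836, 0.1884]
eef_rot: [0.101, 1.57, -2.928]
force: [0.5, -0.7, -0.6]
grip_width: 0.0003
```

```bash
python3 - <<'E'
from h import *
st();W=cam('wrist');save(optics.camera('wrist'),'w4')
for t in ['plate_a','knob_a','bridge_a','clip']:
    for d in models.mark_of(t,'wrist'): print(t,np.round(d['at'],1),round(d['score'],2), atz(W,d['at'],.108).round(4) if t=='knob_a' else '')
for n,q in [('plate.045',(-.065,0,.055)),('knob',(.05,0,.108)),('bridge',(.05,0,.078))]: print(n,proj(W,fw(*q)).round(1))
print(fw(.05,0,.108),delta(fw(.05,0,.157),Rt(-1)))
E
```

```text
7.87 [0.5374 0.1836 0.1884] F [ 0.53 -0.7  -0.62] g 0.0003 q [0.26 0.37 1.51 0.   1.26 1.72]
fixture frame -0.0363 0.0006 tipz 0.1694
plate_a [328.2 222.4] 0.64 
bridge_a [320.6  99.2] 0.59 
plate.045 [323.2 223.5]
knob [323.5  95.9]
bridge [323.5  96.9]
[0.62319229 0.19253861 0.108     ] (array([ 1.29,  0.04, -3.46]), array([ 0.02, -0.  ,  0.  ]))
```

View pics/w4.png

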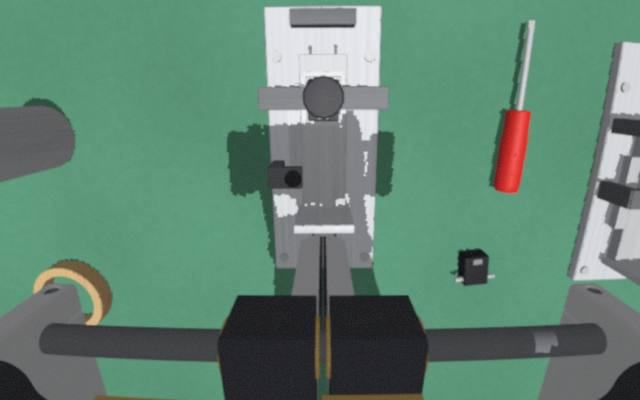

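Knob is seen at (323,97) and was predicted at (323.5,96), so they agree within 1 mm. Going above it.

Call:
{"op": "arm_command", "data": {"deltas": [{"translation": [0,0.04,-1.5],"turn": [0,0,0]},{"translation": [0,0.04,-2.6],"turn": [0,0,0]},{"translation": [0,0.04,-3.3],"turn": [0,0,0]},{"translation": [0.6,0.04,-3.42],"turn": [0,0,0]},{"translation": [1.3,0.04,-3.42],"turn": [0,0,0]},{"translation": [1.9,0.04,-3.42],"turn": [0,0,0]},{"translation": [2.2,0.04,-3.42],"turn": [0,0,0]},{"translation": [2.2,0.04,-3.42],"turn": [0,0,0]}]}}

```text
time_s: 8.78
ee_pos: [0.6219, 0.1921, 0.1324]
eef_rot: [0.13, 1.568, -2.899]
force: [-0.5, -0.2, -0.2]
grip_width: 0.0005
```

```bash
python3 - <<'E'
from h import *
st();print(delta(fw(.05,0,.132)))
E
```

```text
8.78 [0.6219 0.1921 0.1324] F [-0.52 -0.22 -0.16] g 0.0005 q [0.24 0.61 1.3  0.   1.24 1.7 ]
fixture frame 0.0487 -0.0003 tipz 0.1134
(array([ 0.02, -0.01, -0.05]), np.int64(0))
```

Tip 5 mm above the knob. Press 13 mm slowly (8 mm into travel), then feel.

Call:
{"op": "arm_command", "data": {"deltas": [{"translation": [0.1,0,-0.04],"turn": [0,0,0]},{"translation": [0.2,0,-0.04],"turn": [0,0,0]},{"translation": [0.3,0,-0.04],"turn": [0,0,0]},{"translation": [0.4,0,-0.04],"turn": [0,0,0]},{"translation": [0.5,0,-0.04],"turn": [0,0,0]},{"translation": [0.54,0,-0.04],"turn": [0,0,0]},{"translation": [0.54,0,-0.04],"turn": [0,0,0]}]}}

```text
time_s: 9.37
ee_pos: [0.6239, 0.1924, 0.1205]
eef_rot: [-2.948, 1.57, 0.306]
force: [2.0, 0.4, 1.8]
grip_width: 0.0009
```

```bash
python3 - <<'E'
from h import *
st()
E
```

```text
9.37 [0.6239 0.1924 0.1205] F [1.98 0.37 1.75] g 0.0009 q [0.24 0.62 1.31 0.   1.21 1.7 ]
fixture frame 0.0507 -0.0002 tipz 0.1015
```

Call:
{"op": "arm_command", "data": {"deltas": [{"translation": [0.06,0,0],"turn": [0,0,0]},{"translation": [0.1,0,0],"turn": [0,0,0]},{"translation": [0.1,0,0],"turn": [0,0,0]}]}}

```text
time_s: 9.62
ee_pos: [0.6239, 0.1924, 0.1179]
eef_rot: [-3.094, 1.57, 0.16]
force: [1.9, 0.5, 1.5]
grip_width: 0.0005
```

```bash
python3 - <<'E'
from h import *
st()
E
```

```text
9.62 [0.6239 0.1924 0.1179] F [1.94 0.51 1.52] g 0.0005 q [ 0.24  0.62  1.31 -0.    1.21  1.7 ]
fixture frame 0.0506 -0.0002 tipz 0.0989
```

Call:
{"op": "arm_command", "data": {"deltas": [{"translation": [0.04,0,0],"turn": [0,0,0]},{"translation": [0.06,0,0],"turn": [0,0,0]},{"translation": [0.06,0,0],"turn": [0,0,0]}]}}

```text
time_s: 9.87
ee_pos: [0.6239, 0.1924, 0.1172]
eef_rot: [-3.014, 1.57, 0.24]
force: [-0.5, 0.2, 8.2]
grip_width: 0.0005
```

```bash
python3 - <<'E'
from h import *
st()
E
```

```text
9.87 [0.6239 0.1924 0.1172] F [-0.48  0.18  8.24] g 0.0005 q [ 0.24  0.62  1.31 -0.    1.21  1.7 ]
fixture frame 0.0507 -0.0002 tipz 0.0982
```

Call:
{"op": "arm_command", "data": {"deltas": [{"translation": [0.03,0,0],"turn": [0,0,0]},{"translation": [0.03,0,0],"turn": [0,0,0]},{"translation": [0.03,0,0],"turn": [0,0,0]},{"translation": [0.03,0,0],"turn": [0,0,0]}]}}

```text
time_s: 10.2
ee_pos: [0.624, 0.1924, 0.1172]
eef_rot: [-3.022, 1.57, 0.233]
force: [-4.3, 0.1, 12.8]
grip_width: 0.0002
```

```bash
python3 - <<'E'
from h import *
st()
E
```

```text
10.2 [0.624  0.1924 0.1172] F [-4.31  0.1  12.77] g 0.0002 q [ 0.24  0.62  1.31 -0.    1.21  1.7 ]
fixture frame 0.0508 -0.0002 tipz 0.0982
```

12.8 N at about 10 mm travel: the foot is on the clip. Now rise straight up.

Call:
{"op": "arm_command", "data": {"deltas": [{"translation": [-0.3,0,0],"turn": [0,0,0]},{"translation": [-0.7,0,0],"turn": [0,0,0]},{"translation": [-1.4,0,0],"turn": [0,0,0]},{"translation": [-2.4,0,0],"turn": [0,0,0]},{"translation": [-3.2,0,0.5],"turn": [0,0,0]},{"translation": [-3.4,0,2],"turn": [0,0,0]},{"translation": [-3.4,0,3.5],"turn": [0,0,0]},{"translation": [-3.4,0,4.5],"turn": [0,0,0]},{"translation": [-3.4,0,5],"turn": [0,0,0]},{"translation": [-3.4,0,5],"turn": [0,0,0]},{"translation": [-3.4,0,5],"turn": [0,0,0]}]}}

```text
time_s: 11.12
ee_pos: [0.4997, 0.1784, 0.2015]
eef_rot: [-2.986, 1.57, 0.269]
force: [0.3, -1.3, -0.1]
grip_width: 0.0003
```

```bash
python3 - <<'E'
from h import *
st();W=cam('wrist');save(optics.camera('wrist'),'w5')
for t in ['plate_a','knob_a','clip']:
    for d in models.mark_of(t,'wrist'): print(t,np.round(d['at'],1),round(d['score'],2))
for n,q in [('plate.045',(-.065,0,.055)),('knob',(.05,0,.108)),('knob down',(.05,0,.098))]: print(n,proj(W,fw(*q)).round(1),proj(cam('side'),fw(*q)).round(1))
s=optics.camera('side');save(s,'s5f');save(s[100:300,200:466],'s5')
print([ (np.round(d['at'],1),d['score']) for d in models.mark_of('knob_a','side')])
im=cv2.imread('pics/s5.png');cv2.imwrite('pics/s5z.png',cv2.resize(im,None,fx=3,fy=3))
E
```

```text
11.12 [0.4997 0.1784 0.2015] F [ 0.33 -1.33 -0.1 ] g 0.0003 q [ 0.27  0.28  1.61 -0.    1.26  1.73]
fixture frame -0.0743 -0.0004 tipz 0.1825
plate_a [323.7 182.1] 0.96
knob_a [321.3  43.8] 0.57
knob_a [468.8 227.8] 0.41
clip [323.8  59.6] 0.69
plate.045 [322.3 181.7] [303.4 245.8]
knob [322.3  41.9] [265.8 211.2]
knob down [322.3  44.4] [266.  214.3]
[(array([264.1, 211.6]), 0.64), (array([349.4, 150.2]), 0.44)]
```

View pics/w5.png

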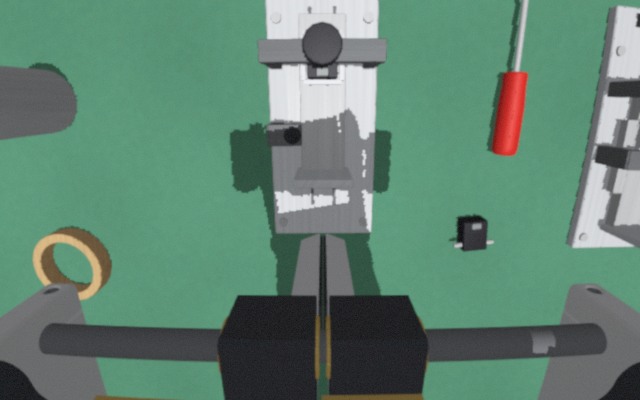

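View pics/s5z.png

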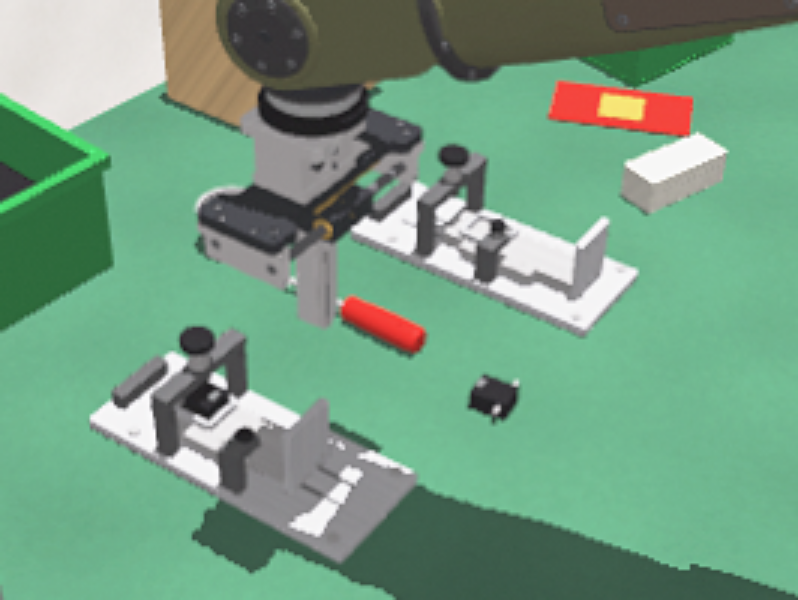

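The knob is back at its first side-view position (zoomed 197,340), the slide rests at mid position with the clip in its nest, and the robot is clear.

```bash
python3 - <<'E'
from h import *
st();print(ctrl.hand_in())
E
```

```text
11.42 [0.5    0.1783 0.2003] F [ 1.07 -0.01 -0.91] g 0.0007 q [ 0.27  0.28  1.61 -0.    1.26  1.73]
fixture frame -0.074 -0.0005 tipz 0.1813
the job is handed in; nothing more can be done
None
```

The loaded fixture's slide is latched at mid position and the plunger has been pressed on the clip and let rise. I handed the job in at 11.4 s.

- **Slide:** I pushed the plate with closed fingertips until it met the end stop, where the force jumped from about 8 N to 23 N, then let it go. In the wrist view the plate came to rest within about 3 px of where 45 mm of travel puts it, both before and after pressing the knob. The nest was under the plunger.
- **Plunger:** I pressed the knob down about 10 mm to 12.8 N, so its foot bore on the clip with roughly 10 N, then lifted straight off. In the last side view the knob is back at its starting height.
- **Everything else:** The last pictures show the clip still in its nest. The empty fixture, spare clip and screwdriver are unmoved. The arm is clear of everything, with its force reading at about zero.
- **Disagreements:** The networks' bridge and nest points from the top and side views missed each other by 7–9 mm. I placed the fixture from its base corners and the knob instead. The wrist camera agreed with that to about 1–2 mm.

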